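# Free the stuck stopper of the amber rinse bottle

## Robot

A 6-joint arm with a two-finger parallel gripper is mounted at the origin on the work surface. World frame = base frame: x ahead of the robot, y to its left, z up, the work surface at z = 0. Lengths are in mm, angles in rad, forces in N, time in s.
With the tool pointing down it reaches from about 350 to 975 mm from the base axis. Payload 7.1 kg.
Tool frame: the origin (TCP) lies at the very end of the fingers, on their centre line; the grasp point (between the pads) lies 19 mm behind it (ctrl.tcp_to_grasp is the distance from the TCP to the grasp point, in mm); z points along the fingers, x is the direction in which the jaws open and shut, and the axes are right-handed (so a half turn about z gives the same grasp; the last joint's range is limited). The gripper opens to 88 mm and grips with 3 to 60 N. Pads are 20 mm wide; open, the fingers measure 115 mm over their backs; the gripper's body (75 mm by 178 mm) begins 61 mm behind the grasp point.
Start: joints at [1.152, 0.423, 1.63, -0, 1.089, -0.019], TCP at [243.239, 575.708, 185.575] pointing down, gripper open.
Joint ranges: [-3, 3], [-0.9, 2.11], [0.09, 2.58], [-1.31, 4.45], [0.11, 2.69], [-2.54, 2.54]. Speed limits (rad/s): [2.39, 2.39, 3.01, 3.14, 3.14, 3.14].

## Interface

Orientations are given as a rotation vector (axis times angle).
In Python, from workcell import get_obs, viewer, ctrl, masks_of gives the robot as it stands. The module is installed in compiled form; this text tells all that it offers.
- The arm moves only by the shell command python3 -m inch 'ROWS'. ROWS is JSON, a list of rows, each an object of numbers: "tx", "ty", "tz": the shift along the tool's x, y, z in cm; "ax", "ay", "az": the turn, a rotation vector about the tool's x, y, z in degrees; "jaw": the opening, from 0 (shut) to 1 (fully open). In form: [{"tx": .., "ty": .., "tz": .., "ax": .., "ay": .., "az": .., "jaw": ..}, ...]. A call has 1 to 12 rows; each row shifts and turns the commanded pose from where the row before left it, along the tool's axes as they then stand; what a row does not reach is not made up. A row lasts 1/8 s, in which the tool goes at most 62.5 mm and 10.7 degrees, less where a joint would pass 70% of its speed; a pose out of reach is approached as far as the arm can. A call is refused whole if a number of a shift passes 6.25 or a number of a turn 10.7, either way. A call with a gripper value outside its range is refused whole. The fingers move at their own pace and stop on an object; the grip force is fixed at half the most. Time passes only in rows, so rows that do not move let the fingers close. It gives the time, the measured TCP pose, the force and the opening at its end, in the units of the state.
- get_obs(): the state, without advancing time (a new reading comes with each control period).
- viewer.get_image(name): name is "scene" or "top" or "wrist"; returns (picture, depth): 384x512x3 uint8, red, green, blue; 384x512 float32, mm along the optical axis (not along the pixel's ray), 0 where there is no reading.
- viewer.get_calibration(name): a dict with "fx", "fy", "cx", "cy" (pixels), "distortion" ([k1, k2, p1, p2, k3] as OpenCV has them; the pictures are not rectified), "rvec" (rotation vector, rad) and "tvec" (3), from world to camera coordinates, as OpenCV has them. Camera axes: x right, y down, z forward; pixel columns grow to the right and rows downward; lengths in mm; the calibration is good to about 2 mm. A picture is of the moment at which its call begins: read the wrist's pose just before it. get_calibration takes no time and is no camera call; for the wrist camera it gives the pose at the moment of the call.
- ctrl.close_job(): hands the job in, once; it reports no verdict.
Trained networks look in the newest picture that a camera, given by its name, has taken for a name from the list of things; names that differ only in an ending like _2 or _b are one class to them, and where a whole thing is asked for, a point or a joint stands for the part that bears it (a point fixed in the world has none). Each returns a list of dicts, best first, with "score" (0 to 1); they miss things now and then, are a little off and sometimes report something else, mostly with a low value. They report only what shows in the picture. A call takes as long as a camera call. They do not tell look-alikes from the thing itself.
- masks_of(camera, thing): "pixels" (384x512 bool, what is visible of it) and "location" ([column, row] in pixels, amid what is visible of it).
The state is a dict: "t": time; "qpos": joint angles; "qvel": joint speeds; "joint_torque": joint torques, N m; "ee_pos": TCP position; "orientation": TCP orientation; "ft_force": force on the tool from outside, world axes, zero at the start; "moment": the same for the moment, N m; "width": finger opening in mm.
Only numpy, scipy, OpenCV 4.12 (cv2) and the standard library are available. Lean on these libraries where they do the work, as an engineer would, in place of code of your own. Each camera call takes 0.05 s, during which the arm holds its last target. There are 200 camera calls.

## Task

On the watchmaker's bench the white stopper of the amber bottle is stuck tight. Break it free by twisting it while it is still in the neck, first anticlockwise (seen from above) by some 20 degrees and then clockwise to some 20 degrees past where it started, drawing upwards as you go; then pull it straight out and stand it upright inside the light blue dish, setting it down rather than dropping it.

Things in the scene. Friction and masses are not known exactly. Their poses are not given: they have to be found in the camera images.
- stopper_grip (a point): White stopper stuck in the amber bottle, 50 g. Plug 24 mm dia, 18 mm long (in the neck); flange 34 mm dia, 4 mm thick; tab 34 mm tall, 26 wide (its x), 14 thick (its y). Point: on the axis in the tab, 45 mm above the plug's foot, 11 below the tab's top; grip here, closing along y; z up. Held by friction: 10-25 N to pull, under 0.3 N m to twist; rises if drawn while twisted. 45 N grip is safe.
- amber_bottle: Amber (orange-brown) bottle, 66 mm dia, rim 87 mm above the bench, in a square steel foot 84 mm wide fixed to the bench. Origin on the bench under its axis, z up, x and y along the foot's sides; the tab's x starts 45 degrees anticlockwise of this x. Green and dark blue bottles of the same shape with the same stoppers stand 130 mm or more away (axes): not part of the job.
- blue_dish: Shallow round light blue dish, loose, 250 g, 100 mm outside diameter, 14 mm high; flat floor 4 mm thick and 88 mm across. Origin at the centre of its underside, z up. A white dish of the same shape is not part of the job.
Things that resemble listed ones, but are neither listed nor needed, are in the scene too. Leave any pink look-alike of the amber_bottle alone.

How it is judged (in metres and radians):
On the way, in this order (a step that is already met when the one before it is completed fails the run):
1. the stopper is turned at least 10 degrees anticlockwise from its start, still in the neck (angle between the x axis of stopper_grip and the x axis of amber_bottle, either way round above 0.96 rad and z of stopper_grip in the frame of amber_bottle below 0.127 m and horizontal distance between stopper_grip and amber_bottle below 0.012 m), for 0.05 s.
2. then at least 10 degrees clockwise of its start, still in the neck (angle between the x axis of stopper_grip and the x axis of amber_bottle, either way round below 0.611 rad and z of stopper_grip in the frame of amber_bottle below 0.129 m and horizontal distance between stopper_grip and amber_bottle below 0.012 m), for 0.05 s.
3. the stopper is out of the neck (z of stopper_grip in the frame of amber_bottle above 0.138 m), for 0.1 s.
At the end, for the whole second after the job is handed in: The stopper stands at rest, upright within 10 degrees, with its foot on the floor of the light blue dish (inside the rim), the dish lying level; nothing holds it (horizontal distance between stopper_grip and blue_dish below 0.036 m and z of stopper_grip in the frame of blue_dish between 0.043 and 0.055 m and angle between stopper_grip's own z axis and vertical below 0.175 rad and angle between blue_dish's own z axis and vertical below 0.1 rad and linear speed of stopper below 0.02 m/s); the robot touches nothing.
It fails at once if the stopper is let go in mid-air, its foot more than 30 mm above the dish's floor and clear of the bottle (contact force between stopper and the fingers below 0.01 N and z of stopper_grip in the frame of blue_dish above 0.079 m and z of stopper_grip in the frame of amber_bottle above 0.14 m).
It also fails if it takes over 56 s, if anything falls off the work surface, if the arm or the gripper's body presses on something with over 40 N, if the wrist force passes 120 N, or if a joint passes its speed limit or range.

## Working session

There is one attempt and no reset: what is moved stays moved. The work goes in short steps, Python scripts to look and compute and a shell command to move; the robot and the scene stay as the last step left them, time stands still between calls to the robot, and variables do not carry over. Pictures are saved under pics/ and viewed, about 8 in all and at most 12, crops included, and the job is handed in when it is done.

```bash
mkdir -p pics; cat > h.py <<'E'
import numpy as np, cv2
from workcell import get_obs, viewer, ctrl, masks_of
def cal(n):
    c=viewer.get_calibration(n); K=np.array([[c['fx'],0,c['cx']],[0,c['fy'],c['cy']],[0,0,1.]])
    return K,np.array(c['distortion'],float),cv2.Rodrigues(np.array(c['rvec'],float))[0],np.array(c['tvec'],float)
def world(C,px,z):
    K,D,R,t=C
    n=cv2.undistortPoints(np.array(px,float).reshape(-1,1,2),K,D).reshape(-1,2)
    z=np.atleast_1d(z).reshape(-1,1)
    return (np.c_[n,np.ones(len(n))]*z-t)@R
def cloud(C,depth,mask):
    v,u=np.nonzero(mask&(depth>0)); return world(C,np.c_[u,v],depth[v,u])
def proj(C,P):
    K,D,R,t=C; return cv2.projectPoints(np.array(P,float).reshape(-1,1,3),cv2.Rodrigues(R)[0],t,K,D)[0].reshape(-1,2)
E
python3 - <<'E'
from h import *
np.set_printoptions(precision=1,suppress=True)
o=get_obs(); print(o)
for n in ['top','scene']:
    C=cal(n); im,d=viewer.get_image(n); cv2.imwrite(f'pics/{n}.png',im[:,:,::-1]); np.savez(f'{n}.npz',im=im,d=d)
    print(n,'campos',-C[2].T@C[3])
    for th in ['stopper_grip','amber_bottle','blue_dish']:
        for m in masks_of(n,th):
            p=cloud(C,d,m['pixels']); print(th,round(m['score'],2),m['location'],m['pixels'].sum(),im[m['pixels']].mean(0),'med',np.median(p,0),'z95',np.percentile(p[:,2],95))
E
```

```text
{'t': 0.0, 'qpos': array([ 1.2,  0.4,  1.6, -0. ,  1.1, -0. ]), 'qvel': array([ 0.,  0.,  0., -0., -0.,  0.]), 'joint_torque': array([  0. , -54.5, -27.4,   0.1,   0. ,  -0. ]), 'ee_pos': array([243. , 575.2, 184.8]), 'orientation': array([ 2.6,  1.7, -0. ]), 'ft_force': array([ 1.1, -0.4, -0.5]), 'moment': array([ 0. ,  0.1, -0. ]), 'width': 88.17024797229675}
top campos [416.6  -0.3 725.7]
stopper_grip 0.89 [144.5, 143.6] 286 [155.8 153.1 146.1] med [613.6 196.8 102.9] z95 126.58575467661309
amber_bottle 0.71 [159.3, 156.8] 1388 [107.7  83.4  67.8] med [601.  185.6  27.7] z95 73.08456512599388
blue_dish 0.59 [167.6, 238.4] 1945 [ 95.9 144.1 193.2] med [454.2 178.4   4.5] z95 14.185548521002145
scene campos [1100.4  164.7  727.7]
stopper_grip 0.57 [369.9, 242.5] 445 [109.5 106.6 104.2] med [623.2 201.6 108.1] z95 125.77795768460966
amber_bottle 0.96 [280.8, 175.4] 1674 [102.2  55.2  71.1] med [452.5  17.5  37.5] z95 84.80606543721207
amber_bottle 0.67 [358.3, 275.2] 2215 [83.8 61.9 45.5] med [638.4 201.6  26.9] z95 76.96906908072405
blue_dish 0.8 [358.1, 200.4] 1653 [ 72.1 103.2 135.9] med [450.  177.7   5.1] z95 14.475417032992175
```

View pics/top.png

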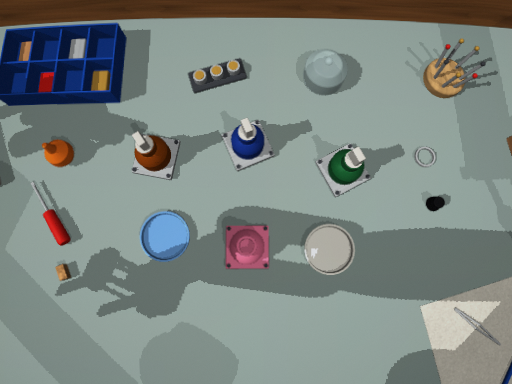

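View pics/scene.png

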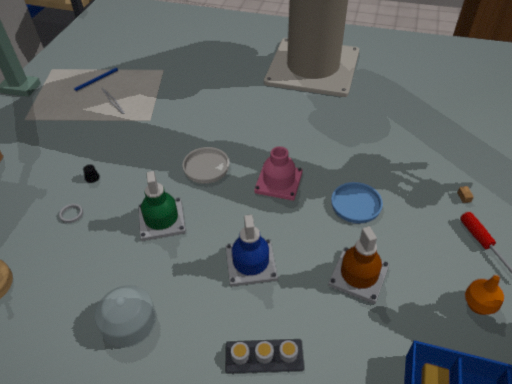

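The amber bottle is at top px (155,155) with its stopper at (144,143). Look-alikes: dark blue (248,135), green (348,163), pink (247,247), and an orange flask without a foot (58,152). The light blue dish is at (165,236) and the white one at (330,249). I choose the amber bottle on the steel foot and the blue dish, and will measure them and check a crop.

```bash
python3 - <<'E'
from h import *
np.set_printoptions(precision=1,suppress=True)
Z={n:np.load(n+'.npz') for n in['top','scene']}
for n,(u0,v0,u1,v1) in {'top':(115,115,195,195),'scene':(320,215,400,305)}.items():
    im,d=Z[n]['im'],Z[n]['d']; C=cal(n)
    vv,uu=np.mgrid[:384,:512]; P=world(C,np.c_[uu.ravel(),vv.ravel()],d.ravel()).reshape(384,512,3)
    roi=(uu>=u0)&(uu<u1)&(vv>=v0)&(vv<v1)&(d>0)
    sat=im.max(2).astype(int)-im.min(2)
    tab=roi&(P[...,2]>118)&(sat<60)
    p=P[tab]; print(n,'tabtop n',len(p),p[:,2].min(),np.median(p[:,2]),p.max(0)[2])
    tp=p[p[:,2]>121]; r=cv2.minAreaRect(tp[:,:2].astype(np.float32)); print(' rect',r, 'med',np.median(tp,0))
    print(' box',cv2.boxPoints(r))
    for lo in range(0,20,2): print(lo,(roi&(P[...,2]>=lo)&(P[...,2]<lo+2)).sum(),end='; ')
    ft=roi&(P[...,2]>4)&(P[...,2]<25)&(sat<40); f=P[ft]; print(' foot z',np.median(f[:,2])); r=cv2.minAreaRect(f[:,:2].astype(np.float32)); print(' foot',r)
    rim=roi&(P[...,2]>89)&(P[...,2]<94)&(sat<60); q=P[rim]; print(' flange',len(q),q.min(0),q.max(0))
    m=masks_of  # dish by colour
    hsv=cv2.cvtColor(im,cv2.COLOR_RGB2HSV)
    w=(P[...,0]>390)&(P[...,0]<520)&(P[...,1]>110)&(P[...,1]<250)&(sat>60)&(hsv[...,0]>95)&(hsv[...,0]<120)&(P[...,2]>10)&(d>0)
    q=P[w]; print(' dish rim',len(q),cv2.minEnclosingCircle(q[:,:2].astype(np.float32)))
    c=cv2.resize(im[v0:v1,u0:u1],None,fx=5,fy=5,interpolation=cv2.INTER_CUBIC)[:400,:400]; Z.setdefault('c',[]).append(c)
cv2.imwrite('pics/crop.png',np.hstack(Z['c'])[:,:,::-1])
E
```

```text
top tabtop n 116 118.40736424795064 125.35894377487523 128.26803223150964
 rect ((617.503173828125, 201.55482482910156), (25.34341812133789, 14.270265579223633), 35.480953216552734) med [617.2 201.1 125.4]
 box [[603.  200. ]
 [611.3 188.4]
 [632.  203.1]
 [623.7 214.7]]
0 2193; 2 273; 4 17; 6 21; 8 42; 10 236; 12 278; 14 64; 16 21; 18 14;  foot z 12.167906384431337
 foot ((649.3968505859375, 215.29754638671875), (146.09947204589844, 142.6829071044922), 79.49571990966797)
 flange 132 [601.9 184.9  89. ] [634.6 219.1  93.9]
 dish rim 289 ((454.34246826171875, 176.11830139160156), 49.432254791259766)
scene tabtop n 158 118.19988423711413 124.34411115484977 128.08888307660408
 rect ((616.9922485351562, 202.91368103027344), (27.4956111907959, 13.627094268798828), 33.05445861816406) med [618.3 202.5 124.6]
 box [[601.8 201.1]
 [609.2 189.7]
 [632.2 204.7]
 [624.8 216.1]]
0 1634; 2 286; 4 85; 6 60; 8 126; 10 429; 12 292; 14 93; 16 36; 18 27;  foot z 11.456686246655854
 foot ((575.8899536132812, 192.08438110351562), (192.5399627685547, 109.93534088134766), 11.17708683013916)
 flange 123 [608.4 187.   89. ] [634.1 219.1  94. ]
 dish rim 139 ((454.73760986328125, 176.8098907470703), 48.65190505981445)
```

View pics/crop.png

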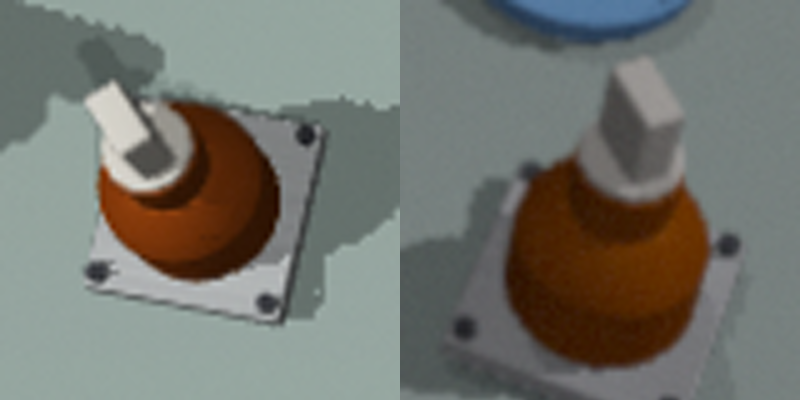

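The crop confirms it: an orange-brown bottle in the steel foot, stopper tab seated, tab top at crop px (120,105). The tab centre is about (617.3, 202.2) with its top at z≈125, as expected for a seated stopper. Its long axis is at about 34.5° and the foot edge at about -10°, which matches the stated 45° offset. The dish is at (454.5, 176.5). Next I turn the tool so its x points to about -55.5°.

```bash
python3 -m inch '[{"az":10.5},{"az":10.5},{"az":10.5},{"az":10.5},{"az":10.5},{"az":10.5},{"az":10.5},{"az":10.5},{"az":10.5},{"az":10.5},{"az":10.5},{"az":6.5}]'
cat > go.py <<'E'
import sys
from h import *
np.set_printoptions(precision=2,suppress=True)
o=get_obs(); R=cv2.Rodrigues(np.array(o['orientation'],float))[0]
T=np.array([float(a) for a in sys.argv[1:4]])
print('t',o['t'],'pos',o['ee_pos'],'xang',np.degrees(np.arctan2(R[1,0],R[0,0])),'tilt z',R[:,2],'w',o['width'],'F',o['ft_force'],'q6',o['qpos'][5])
print('tool shift cm',R.T@(T-o['ee_pos'])/10)
E
python3 go.py 617.3 202.2 160
```

```text
t 0.4 pos [243.18 575.64 185.46] xang 67.09354919122431 tilt z [-0. -0. -1.] w 87.84218332868795 F [0.04 0.33 1.03] q6 -0.018970547741563936
tool shift cm [-19.84  49.     2.55]$[0]: bad value
```

```bash
python3 -m inch '[{"tx":0,"ty":0,"tz":0,"ax":0,"ay":0,"az":10.5,"jaw":1},{"tx":0,"ty":0,"tz":0,"ax":0,"ay":0,"az":10.5,"jaw":1},{"tx":0,"ty":0,"tz":0,"ax":0,"ay":0,"az":10.5,"jaw":1},{"tx":0,"ty":0,"tz":0,"ax":0,"ay":0,"az":10.5,"jaw":1},{"tx":0,"ty":0,"tz":0,"ax":0,"ay":0,"az":10.5,"jaw":1},{"tx":0,"ty":0,"tz":0,"ax":0,"ay":0,"az":10.5,"jaw":1},{"tx":0,"ty":0,"tz":0,"ax":0,"ay":0,"az":10.5,"jaw":1},{"tx":0,"ty":0,"tz":0,"ax":0,"ay":0,"az":10.5,"jaw":1},{"tx":0,"ty":0,"tz":0,"ax":0,"ay":0,"az":10.5,"jaw":1},{"tx":0,"ty":0,"tz":0,"ax":0,"ay":0,"az":10.5,"jaw":1},{"tx":0,"ty":0,"tz":0,"ax":0,"ay":0,"az":10.5,"jaw":1},{"tx":0,"ty":0,"tz":0,"ax":0,"ay":0,"az":6.5,"jaw":1}]'; echo
python3 go.py 617.3 202.2 160
```

```text
t: 1.9
ee_pos: [243.3, 575.7, 185.6]
orientation: [-2.785, 1.455, 0.0]
ft_force: [0.3, 0.1, 0.4]
width: 87.9

t 1.9 pos [243.25 575.71 185.57] xang -55.166198761771966 tilt z [ 0.  0. -1.] w 87.90834615738822 F [0.34 0.06 0.38] q6 2.1148104502350487
tool shift cm [52.02 -9.37  2.56]
```

```bash
python3 -m inch '[{"tx":4.3,"ty":-0.8,"tz":0,"ax":0,"ay":0,"az":0,"jaw":1},{"tx":4.3,"ty":-0.8,"tz":0,"ax":0,"ay":0,"az":0,"jaw":1},{"tx":4.3,"ty":-0.8,"tz":0,"ax":0,"ay":0,"az":0,"jaw":1},{"tx":4.3,"ty":-0.8,"tz":0,"ax":0,"ay":0,"az":0,"jaw":1},{"tx":4.3,"ty":-0.8,"tz":0,"ax":0,"ay":0,"az":0,"jaw":1},{"tx":4.3,"ty":-0.8,"tz":0,"ax":0,"ay":0,"az":0,"jaw":1},{"tx":4.3,"ty":-0.8,"tz":0,"ax":0,"ay":0,"az":0,"jaw":1},{"tx":4.3,"ty":-0.8,"tz":0,"ax":0,"ay":0,"az":0,"jaw":1},{"tx":4.3,"ty":-0.8,"tz":0,"ax":0,"ay":0,"az":0,"jaw":1},{"tx":4.3,"ty":-0.8,"tz":0,"ax":0,"ay":0,"az":0,"jaw":1},{"tx":4.3,"ty":-0.8,"tz":0,"ax":0,"ay":0,"az":0,"jaw":1},{"tx":4.3,"ty":-0.6,"tz":0,"ax":0,"ay":0,"az":0,"jaw":1}]'; echo
python3 go.py 617.3 202.2 160
python3 - <<'E'
from h import *
C=cal('wrist'); im,d=viewer.get_image('wrist'); cv2.imwrite('pics/w1.png',im[:,:,::-1])
vv,uu=np.mgrid[:384,:512]; P=world(C,np.c_[uu.ravel(),vv.ravel()],d.ravel()).reshape(384,512,3)
m=(d>0)&(P[...,2]>120)&(P[...,2]<130)&(np.hypot(P[...,0]-617,P[...,1]-202)<30)
p=P[m]; print(len(p),np.median(p[:,2]),cv2.minAreaRect(p[:,:2].astype(np.float32)) if len(p) else 0)
E
```

```text
t: 3.4
ee_pos: [617.8, 206.5, 185.6]
orientation: [-2.788, 1.448, -0.0]
ft_force: [0.5, 0.3, 0.3]
width: 87.8

t 3.4 pos [617.83 206.48 185.62] xang -54.91003892765424 tilt z [ 0.  0. -1.] w 87.79865539370601 F [0.53 0.34 0.34] q6 1.2625387293044918
tool shift cm [0.32 0.29 2.56]
448 124.86514518387065 ((618.179931640625, 202.1641387939453), (25.444766998291016, 13.224370956420898), 34.92259216308594)
```

View pics/w1.png

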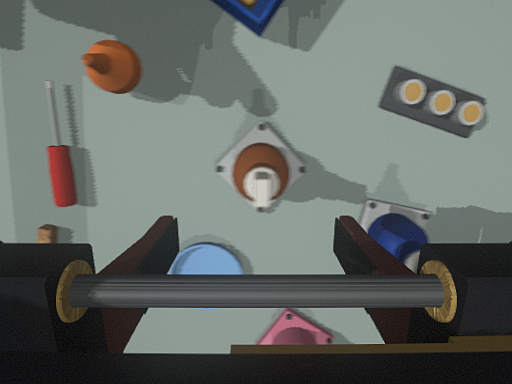

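The wrist view shows the tab at (263,187), square to the jaws, on the amber bottle, with the pink, blue and screwdriver items clear. The refined tab position is (618.0, 202.2) at 34.9° with its top at 124.9. Going down.

```bash
python3 -m inch '[{"tx":0.35,"ty":0.24,"tz":0,"ax":0,"ay":0,"az":0,"jaw":1},{"tx":0,"ty":0,"tz":1.5,"ax":0,"ay":0,"az":0,"jaw":1},{"tx":0,"ty":0,"tz":1.5,"ax":0,"ay":0,"az":0,"jaw":1},{"tx":0,"ty":0,"tz":1.5,"ax":0,"ay":0,"az":0,"jaw":1},{"tx":0,"ty":0,"tz":1.5,"ax":0,"ay":0,"az":0,"jaw":1},{"tx":0,"ty":0,"tz":1.5,"ax":0,"ay":0,"az":0,"jaw":1},{"tx":0,"ty":0,"tz":1.0,"ax":0,"ay":0,"az":0,"jaw":1},{"tx":0,"ty":0,"tz":0.5,"ax":0,"ay":0,"az":0,"jaw":1},{"tx":0,"ty":0,"tz":0,"ax":0,"ay":0,"az":0,"jaw":1},{"tx":0,"ty":0,"tz":0,"ax":0,"ay":0,"az":0,"jaw":1}]'; echo
python3 go.py 618 202.2 95.5
```

```text
t: 4.7
ee_pos: [617.3, 203.4, 96.1]
orientation: [-2.787, 1.448, -0.001]
ft_force: [0.2, -0.8, -0.7]
width: 87.7

t 4.7 pos [617.27 203.38  96.07] xang -54.9112311082271 tilt z [ 0.  0. -1.] w 87.72401600751571 F [ 0.25 -0.79 -0.71] q6 1.2583576887305516
tool shift cm [0.14 0.01 0.06]
```

```bash
python3 -m inch '[{"tx":0.14,"ty":0,"tz":0.05,"ax":0,"ay":0,"az":0,"jaw":1},{"tx":0,"ty":0,"tz":0,"ax":0,"ay":0,"az":0,"jaw":0},{"tx":0,"ty":0,"tz":0,"ax":0,"ay":0,"az":0,"jaw":0},{"tx":0,"ty":0,"tz":0,"ax":0,"ay":0,"az":0,"jaw":0},{"tx":0,"ty":0,"tz":0,"ax":0,"ay":0,"az":0,"jaw":0},{"tx":0,"ty":0,"tz":0,"ax":0,"ay":0,"az":0,"jaw":0},{"tx":0,"ty":0,"tz":0,"ax":0,"ay":0,"az":0,"jaw":0},{"tx":0,"ty":0,"tz":0,"ax":0,"ay":0,"az":0,"jaw":0},{"tx":0,"ty":0,"tz":0,"ax":0,"ay":0,"az":0,"jaw":0},{"tx":0,"ty":0,"tz":0,"ax":0,"ay":0,"az":0,"jaw":0},{"tx":0,"ty":0,"tz":0,"ax":0,"ay":0,"az":0,"jaw":0}]'; echo
python3 go.py 618 202.2 95.5
```

```text
t: 6.08
ee_pos: [617.7, 202.1, 95.1]
orientation: [2.788, -1.448, -0.0]
ft_force: [0.5, 0.7, 0.1]
width: 0.4

t 6.075 pos [617.65 202.12  95.07] xang -54.909919908660896 tilt z [-0. -0. -1.] w 0.40563432844148317 F [0.51 0.68 0.07] q6 1.2563261452686116
tool shift cm [ 0.01 -0.03 -0.04]
```

Width is 0.4 mm, so the jaws shut on nothing. I need to look.

```bash
python3 - <<'E'
from h import *
a,_=viewer.get_image('wrist'); b,d=viewer.get_image('scene')
b=cv2.resize(b[150:330,290:450],(426,480),interpolation=cv2.INTER_CUBIC); a=cv2.resize(a,(374,280)); c=np.zeros((480,800,3),np.uint8); c[:,:426]=b; c[:280,426:]=a
cv2.imwrite('pics/g1.png',c[:,:,::-1])
E
```

```text
(no output)
```

View pics/g1.png

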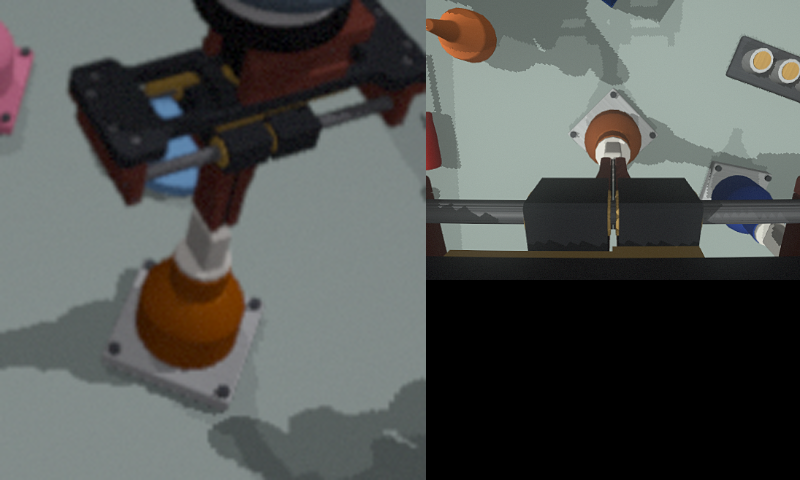

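The jaws have closed in line with the tab, but either above it or to one side. I'll measure the fingertips against the reported TCP with the scene depth.

```bash
python3 - <<'E'
from h import *
np.set_printoptions(precision=1,suppress=True)
o=get_obs(); print(o['ee_pos'],o['orientation'])
vv,uu=np.mgrid[:384,:512]
for n in['scene','wrist','top']:
    C=cal(n); im,d=viewer.get_image(n)
    P=world(C,np.c_[uu.ravel(),vv.ravel()],d.ravel()).reshape(384,512,3)
    print(n,'proj TCP',proj(C,[o['ee_pos'],[618,202.2,125]]).ravel())
    near=(d>0)&(np.hypot(P[...,0]-617,P[...,1]-202)<60)
    s=im.astype(int); red=near&(s[...,0]>s[...,2]*1.5)&(P[...,2]>96)
    sat=im.max(2).astype(int)-im.min(2)
    wh=near&(sat<25)&(s.max(2)>110)&(P[...,2]>94)&(P[...,2]<135)
    for k,m in(('finger',red),('white',wh)):
        p=P[m]; 
        if len(p)<5: print(k,len(p)); continue
        lo=np.percentile(p[:,2],[1,5,50,95]); print(k,len(p),'z pct',lo,'xyz of low',np.median(p[p[:,2]<lo[1]+5],0),'med',np.median(p,0))
        if k=='white': q=p[p[:,2]>121]; print('  top',len(q),np.median(q,0) if len(q) else '')
    r,c=(slice(215,260,4),slice(355,385,3))
    if n=='scene': print(P[r,c,2]); print(P[r,c,0]); print(s[r,c,0]-s[r,c,2])
    cv2.imwrite(f'pics/{n}2.png',im[:,:,::-1]); np.savez(n+'2.npz',im=im,d=d)
E
```

```text
[617.6 202.2  95.1] [ 2.8 -1.4 -0. ]
scene proj TCP [365.8 244.5 368.7 233.4]
finger 1615 z pct [139.2 148.  260.3 303.1] xyz of low [624.5 201.3 145.1] med [628.7 207.7 260.3]
white 55 z pct [ 94.5  95.  124.1 131.3] xyz of low [626.6 210.6  95.5] med [625.  210.9 124.1]
  top 34 [625.4 209.3 124.8]
[[  6.5   3.4   4.  159.1 171.4 181.2 185.6 184.6 180.1 178.9]
 [ 14.9  14.8  13.3 151.8 164.  171.8 176.5 174.2 170.6 168.6]
 [  2.4   1.6   0.4 146.3 153.4 164.4 166.2 160.3 161.7 159.5]
 [ -0.5   0.8  -2.3 137.5 147.  156.2 155.1 151.3 151.7   0.5]
 [  1.   -0.9  -0.6 124.5 140.3 149.3 146.1 145.2 140.4  -1.9]
 [ -3.4  -0.1 108.7 117.9 122.9 138.  131.9 132.   -2.5   2.4]
 [  0.1  -0.6 102.1 112.3 120.7 125.8 124.3 123.2  -3.   -0.3]
 [ -3.1  91.3  93.7 102.3 115.1 116.2 114.1  -2.6  -2.8  -0.8]
 [ 86.   89.2  89.4  97.5 106.1 105.5 102.8  91.6  -0.2   0.8]
 [ 80.8  90.5  91.6  92.7  95.1  92.2  91.3  85.3  -0.1   0.3]
 [ 74.   80.9  84.7  87.5  89.4  86.9  84.9  63.7  -0.1   0.6]
 [ 65.4  71.7  73.8  79.5  79.5  77.   71.9  63.8  56.5  -1.9]]
[[485.4 481.2 480.2 612.  621.5 628.7 631
[... 1061 characters left out ...]
[ 28   5   6   4   4   2   6   3  -7  -9]
 [ 56  14   5   5   5   7   6  40  -8  -9]
 [ 52  61  73  45  26  54  77 116  29  -8]
 [ 74  62  63  67  69  73  97 116 113  -4]]
wrist proj TCP [255.1 213.  255.2 229.3]
finger 4841 z pct [145.4 226.4 238.6 240.6] xyz of low [635.6 215.3 225.4] med [634.3 215.4 238.6]
white 353 z pct [ 94.3  96.9 123.7 131.9] xyz of low [626.5 212.5  95.7] med [626.6 210.  123.7]
  top 212 [626.5 208.4 124.7]
top proj TCP [143.1 143.3 138.  137.9]
finger 440 z pct [136.6 143.3 257.3 294.7] xyz of low [610.1 197.2 142.1] med [603.  191.  257.3]
white 32 z pct [ 94.   94.1 125.  126.5] xyz of low [621.1 197.4  94.2] med [610.4 197.2 125. ]
  top 25 [609.7 197.4 125.3]
```

```bash
python3 - <<'E'
from h import *
np.set_printoptions(precision=0,suppress=True,linewidth=160)
vv,uu=np.mgrid[:384,:512]
C=cal('wrist');Z=np.load('wrist2.npz');im,d=Z['im'],Z['d']
P=world(C,np.c_[uu.ravel(),vv.ravel()],d.ravel()).reshape(384,512,3)
for r in range(190,250,3): print(r,P[r,[236,244,250,256,262,268,276]].ravel(), im[r,250])
a=im[170:270,200:310]; b=np.load('scene2.npz')['im'][200:280,330:410]; t=np.load('top2.npz')['im'][110:190,110:190]
f=lambda x:cv2.resize(x,(266,266),interpolation=cv2.INTER_CUBIC)
cv2.imwrite('pics/g2.png',np.hstack([f(a),f(b),f(t)])[:,:,::-1])
E
```

```text
190 [619. 220.  78. 626. 217.  91. 628. 214.  92. 630. 210.  91. 633. 207.  91. 634. 203.  86. 633. 194.  65.] [205 204 195]
193 [620. 220.  87. 624. 216.  91. 626. 212.  90. 629. 209.  92. 631. 206.  92. 633. 202.  91. 634. 195.  76.] [205 203 192]
196 [619. 219.  91. 622. 215.  91. 626. 212.  99. 629. 209.  98. 631. 206.  98. 632. 201.  91. 634. 195.  85.] [108 107 102]
199 [617. 218.  92. 621. 214.  92. 627. 212. 106. 629. 209. 106. 631. 206. 106. 630. 200.  91. 633. 195.  90.] [111 112 104]
202 [616. 217.  91. 618. 212.  90. 627. 212. 112. 629. 209. 112. 631. 206. 111. 628. 199.  92. 631. 194.  90.] [115 113 108]
205 [614. 216.  92. 623. 214. 113. 627. 212. 118. 629. 209. 119. 631. 206. 119. 626. 197.  90. 630. 193.  91.] [115 114 109]
208 [612. 214.  91. 624. 214. 120. 627. 212. 124. 629. 209. 124. 631. 206. 124. 625. 196.  91. 628. 191.  90.] [122 120 113]
211 [610. 213.  92. 624. 214. 125. 626. 211. 125. 627. 208. 125. 629. 205. 124. 623. 195.  92. 626. 190.  91.] [191 190 180]
214 [608. 212.  91. 622. 213. 125. 624. 210. 125. 626. 207. 125. 628. 204. 125. 621. 194.  91. 624. 
[... 666 characters left out ...]
57. 626. 211. 156. 626. 207. 152. 629. 206. 156. 631. 204. 157. 586. 154.  -0.] [58 46 44]
235 [623. 216. 161. 624. 213. 159. 626. 211. 160. 627. 208. 158. 629. 206. 161. 631. 204. 160. 583. 152.  -1.] [50 35 33]
238 [622. 216. 163. 625. 213. 165. 626. 210. 163. 626. 208. 161. 629. 206. 164. 631. 204. 163. 633. 201. 164.] [56 43 39]
241 [622. 216. 167. 625. 213. 168. 626. 211. 167. 626. 207. 163. 629. 206. 166. 631. 204. 167. 633. 201. 167.] [56 45 40]
244 [642. 225. 217. 644. 224. 218. 626. 210. 170. 625. 206. 163. 647. 220. 218. 647. 218. 218. 649. 217. 218.] [53 42 41]
247 [642. 225. 219. 644. 224. 220. 626. 210. 172. 624. 206. 164. 646. 219. 218. 647. 218. 220. 649. 217. 220.] [47 35 36]
```

View pics/g2.png

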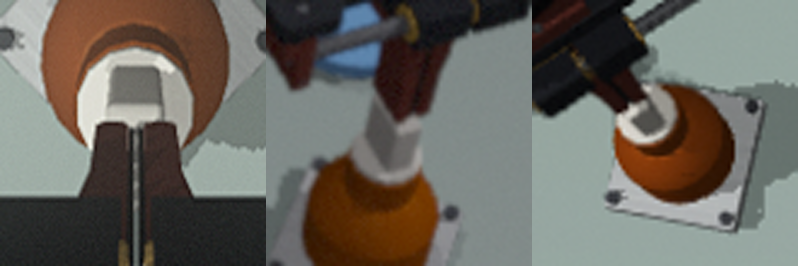

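The close view shows the jaws shut about 7 mm above the tab top. The fingertips are at z≈132 while the reported TCP is 95, so the real fingers end about 37 mm short of the reported TCP. Lateral alignment is good. I'll open in place and measure the tips unobstructed.

```bash
python3 -m inch '[{"tx":0,"ty":0,"tz":0,"ax":0,"ay":0,"az":0,"jaw":1},{"tx":0,"ty":0,"tz":0,"ax":0,"ay":0,"az":0,"jaw":1},{"tx":0,"ty":0,"tz":0,"ax":0,"ay":0,"az":0,"jaw":1},{"tx":0,"ty":0,"tz":0,"ax":0,"ay":0,"az":0,"jaw":1},{"tx":0,"ty":0,"tz":0,"ax":0,"ay":0,"az":0,"jaw":1},{"tx":0,"ty":0,"tz":0,"ax":0,"ay":0,"az":0,"jaw":1},{"tx":0,"ty":0,"tz":0,"ax":0,"ay":0,"az":0,"jaw":1}]'; echo
python3 - <<'E'
from h import *
np.set_printoptions(precision=1,suppress=True,linewidth=160)
vv,uu=np.mgrid[:384,:512]; o=get_obs(); print(o['ee_pos'],o['width'])
R=cv2.Rodrigues(np.array(o['orientation'],float))[0]
for n in['wrist','scene','top']:
    C=cal(n); im,d=viewer.get_image(n)
    P=world(C,np.c_[uu.ravel(),vv.ravel()],d.ravel()).reshape(384,512,3)
    T=(P-o['ee_pos'])@R   # tool frame
    for s in(1,-1):
        m=(d>0)&(T[...,0]*s>38)&(T[...,0]*s<62)&(abs(T[...,1])<16)&(P[...,2]>70)&(P[...,2]<200)
        p=T[m]
        if len(p)>10: 
            q=np.percentile(p[:,2],[90,97,99.5]); lo=p[p[:,2]>q[1]-6]; print(n,s,len(p),'tool-z pct',q,'lo med',np.median(lo,0),'min/max x,y',p.min(0)[:2],p.max(0)[:2])
    if n=='wrist': cv2.imwrite('pics/w3.png',im[:,:,::-1])
E
```

```text
t: 7.2
ee_pos: [617.7, 202.2, 95.1]
orientation: [2.788, -1.448, 0.0]
ft_force: [-0.4, 0.3, 0.3]
width: 66.9

[617.7 202.2  95.1] 66.92979271728886
wrist 1 866 tool-z pct [-51.8 -41.5 -37.9] lo med [ 40.2 -11.7 -42.3] min/max x,y [ 38.  -12.4] [ 46.8 -10.7]
wrist -1 719 tool-z pct [-51.7 -41.6 -38.1] lo med [-40.  -11.7 -42.1] min/max x,y [-46.1 -12.6] [-38.  -10.6]
scene 1 216 tool-z pct [-43.9 -40.5 -38.7] lo med [ 42.5  -6.5 -43.7] min/max x,y [ 38.2 -13.1] [47.4 12.9]
scene -1 167 tool-z pct [-46.4 -40.3 -37.7] lo med [-40.4 -11.1 -41.9] min/max x,y [-50.  -12.7] [-38.   12.1]
top 1 53 tool-z pct [-42.  -38.7 -37.7] lo med [ 42.6   9.8 -40.7] min/max x,y [38.2  8.8] [48.6 12.8]
top -1 84 tool-z pct [-46.  -42.  -39.5] lo med [-41.9  10.7 -44. ] min/max x,y [-46.3  -9.9] [-38.1  12.1]
```

All three cameras agree: the tips are about 38 mm behind the reported TCP, centred laterally. I therefore lower 38 mm, to tips at z≈95, check, and close.

```bash
python3 -m inch '[{"tx":0,"ty":0,"tz":0,"ax":0,"ay":0,"az":0,"jaw":1},{"tx":0,"ty":0,"tz":0,"ax":0,"ay":0,"az":0,"jaw":1},{"tx":0,"ty":0,"tz":0.8,"ax":0,"ay":0,"az":0,"jaw":1},{"tx":0,"ty":0,"tz":0.8,"ax":0,"ay":0,"az":0,"jaw":1},{"tx":0,"ty":0,"tz":0.8,"ax":0,"ay":0,"az":0,"jaw":1},{"tx":0,"ty":0,"tz":0.7,"ax":0,"ay":0,"az":0,"jaw":1},{"tx":0,"ty":0,"tz":0.7,"ax":0,"ay":0,"az":0,"jaw":1},{"tx":0,"ty":0,"tz":0,"ax":0,"ay":0,"az":0,"jaw":1}]'; echo
python3 -m inch '[{"tx":0,"ty":0,"tz":0,"ax":0,"ay":0,"az":0,"jaw":0},{"tx":0,"ty":0,"tz":0,"ax":0,"ay":0,"az":0,"jaw":0},{"tx":0,"ty":0,"tz":0,"ax":0,"ay":0,"az":0,"jaw":0},{"tx":0,"ty":0,"tz":0,"ax":0,"ay":0,"az":0,"jaw":0},{"tx":0,"ty":0,"tz":0,"ax":0,"ay":0,"az":0,"jaw":0},{"tx":0,"ty":0,"tz":0,"ax":0,"ay":0,"az":0,"jaw":0},{"tx":0,"ty":0,"tz":0,"ax":0,"ay":0,"az":0,"jaw":0},{"tx":0,"ty":0,"tz":0,"ax":0,"ay":0,"az":0,"jaw":0},{"tx":0,"ty":0,"tz":0,"ax":0,"ay":0,"az":0,"jaw":0},{"tx":0,"ty":0,"tz":0,"ax":0,"ay":0,"az":0,"jaw":0}]'; echo; python3 go.py 618 202.2 57.3
```

```text
t: 8.35
ee_pos: [617.2, 202.0, 56.3]
orientation: [2.787, -1.448, -0.001]
ft_force: [-0.5, 0.1, -0.6]
width: 87.6

t: 9.6
ee_pos: [617.6, 202.1, 57.0]
orientation: [2.788, -1.448, -0.0]
ft_force: [0.4, 0.9, -0.1]
width: 13.8

t 9.6 pos [617.64 202.12  57.03] xang -54.90387615543653 tilt z [-0. -0. -1.] w 13.782978123343751 F [ 0.37  0.88 -0.14] q6 1.2562790770026226
tool shift cm [ 0.01 -0.03 -0.03]
```

Gripped: width 13.8 mm against the 14 mm tab. Now I twist anticlockwise (az negative) while drawing up slightly.

```bash
python3 -m inch '[{"tx":0,"ty":0,"tz":0,"ax":0,"ay":0,"az":-2,"jaw":0},{"tx":0,"ty":0,"tz":-0.02,"ax":0,"ay":0,"az":-2,"jaw":0},{"tx":0,"ty":0,"tz":-0.03,"ax":0,"ay":0,"az":-2,"jaw":0},{"tx":0,"ty":0,"tz":-0.03,"ax":0,"ay":0,"az":-2,"jaw":0},{"tx":0,"ty":0,"tz":-0.03,"ax":0,"ay":0,"az":-2,"jaw":0},{"tx":0,"ty":0,"tz":-0.03,"ax":0,"ay":0,"az":-2,"jaw":0},{"tx":0,"ty":0,"tz":-0.03,"ax":0,"ay":0,"az":-2,"jaw":0},{"tx":0,"ty":0,"tz":-0.03,"ax":0,"ay":0,"az":-2,"jaw":0},{"tx":0,"ty":0,"tz":-0.03,"ax":0,"ay":0,"az":-2,"jaw":0},{"tx":0,"ty":0,"tz":-0.03,"ax":0,"ay":0,"az":-2,"jaw":0},{"tx":0,"ty":0,"tz":0,"ax":0,"ay":0,"az":-2,"jaw":0},{"tx":0,"ty":0,"tz":0,"ax":0,"ay":0,"az":0,"jaw":0}]'; echo; python3 go.py 618 202.2 57.3
python3 - <<'E'
from h import *
print(get_obs()['moment'])
vv,uu=np.mgrid[:384,:512]
C=cal('wrist'); im,d=viewer.get_image('wrist')
P=world(C,np.c_[uu.ravel(),vv.ravel()],d.ravel()).reshape(384,512,3)
sat=im.max(2).astype(int)-im.min(2)
m=(d>0)&(np.hypot(P[...,0]-618,P[...,1]-202)<25)&(P[...,2]>80)&(sat<30)&(im.max(2)>100)
p=P[m]; print(len(p),np.percentile(p[:,2],[5,25,50,75,95]),np.median(p,0))
# flange top height & tab front face direction
f=p[(p[:,2]>97)&(p[:,2]<120)]; print('face',len(f)); 
if len(f)>10:
    v=cv2.fitLine(f[:,:2].astype(np.float32),cv2.DIST_HUBER,0,.01,.01).ravel(); print(np.degrees(np.arctan2(v[1],v[0])),v[2:])
cv2.imwrite('pics/w4.png',im[:,:,::-1])
E
```

```text
t: 11.1
ee_pos: [617.3, 202.1, 59.7]
orientation: [3.013, -0.889, -0.001]
ft_force: [-1.8, 1.6, -12.5]
width: 13.7

t 11.1 pos [617.31 202.07  59.68] xang -32.86896886178058 tilt z [-0. -0. -1.] w 13.736611251697598 F [ -1.83   1.61 -12.53] q6 0.8716925695112815
tool shift cm [ 0.05 -0.05  0.24]
[ 0.15741362  0.35667901 -0.01125878]
2035 [ 93.20352357 107.92783823 126.70199845 127.64825573 128.44081815] [621.65891924 209.5671718  126.70199845]
face 395
-32.668816 [624.3718  212.63113]
```

Turned 22° anticlockwise (face angle -32.7°) and risen about 2.7 mm, still seated. Now clockwise 44° while drawing up.

```bash
python3 -m inch '[{"tx":0,"ty":0,"tz":-0.02,"ax":0,"ay":0,"az":4,"jaw":0},{"tx":0,"ty":0,"tz":-0.04,"ax":0,"ay":0,"az":4,"jaw":0},{"tx":0,"ty":0,"tz":-0.04,"ax":0,"ay":0,"az":4,"jaw":0},{"tx":0,"ty":0,"tz":-0.04,"ax":0,"ay":0,"az":4,"jaw":0},{"tx":0,"ty":0,"tz":-0.04,"ax":0,"ay":0,"az":4,"jaw":0},{"tx":0,"ty":0,"tz":-0.04,"ax":0,"ay":0,"az":4,"jaw":0},{"tx":0,"ty":0,"tz":-0.04,"ax":0,"ay":0,"az":4,"jaw":0},{"tx":0,"ty":0,"tz":-0.04,"ax":0,"ay":0,"az":4,"jaw":0},{"tx":0,"ty":0,"tz":-0.04,"ax":0,"ay":0,"az":4,"jaw":0},{"tx":0,"ty":0,"tz":-0.04,"ax":0,"ay":0,"az":4,"jaw":0},{"tx":0,"ty":0,"tz":-0.02,"ax":0,"ay":0,"az":4,"jaw":0},{"tx":0,"ty":0,"tz":0,"ax":0,"ay":0,"az":0,"jaw":0}]'; echo; python3 go.py 618 202.2 57.3
cat > st.py <<'E'
from h import *
vv,uu=np.mgrid[:384,:512]; o=get_obs()
C=cal('wrist'); im,d=viewer.get_image('wrist')
P=world(C,np.c_[uu.ravel(),vv.ravel()],d.ravel()).reshape(384,512,3)
sat=im.max(2).astype(int)-im.min(2); z0=o['ee_pos'][2]+38
m=(d>0)&(np.hypot(P[...,0]-o['ee_pos'][0],P[...,1]-o['ee_pos'][1])<25)&(P[...,2]>z0-15)&(sat<30)&(im.max(2)>100)
p=P[m]; print('white z',np.percentile(p[:,2],[2,5,25,50,75,95]))
f=p[(p[:,2]>z0+2)&(p[:,2]<z0+24)]; v=cv2.fitLine(f[:,:2].astype(np.float32),cv2.DIST_HUBER,0,.01,.01).ravel(); print('face ang',len(f),np.degrees(np.arctan2(v[1],v[0])))
cv2.imwrite('pics/w5.png',im[:,:,::-1])
E
python3 st.py
```

```text
t: 12.65
ee_pos: [618.0, 202.2, 64.3]
orientation: [-2.46, 1.953, -0.001]
ft_force: [-1.8, 0.2, -8.1]
width: 13.7

t 12.65 pos [617.95 202.15  64.29] xang -76.87143233036687 tilt z [ 0.  0. -1.] w 13.747732051150788 F [-1.79  0.24 -8.13] q6 1.6397738294801956
tool shift cm [-0.   -0.01  0.7 ]
white z [ 97.51205368  97.91289521 113.22711373 131.4417393  132.30576356
 133.0137393 ]
face ang 350 -77.77549
```

Now 22° clockwise of the start, risen 7 mm and still seated. Pulling straight up.

```bash
python3 -m inch '[{"tx":0,"ty":0,"tz":-0.1,"ax":0,"ay":0,"az":0,"jaw":0},{"tx":0,"ty":0,"tz":-0.15,"ax":0,"ay":0,"az":0,"jaw":0},{"tx":0,"ty":0,"tz":-0.15,"ax":0,"ay":0,"az":0,"jaw":0},{"tx":0,"ty":0,"tz":0,"ax":0,"ay":0,"az":0,"jaw":0}]'; echo; python3 go.py 618 202.2 57.3; python3 st.py
```

```text
t: 13.2
ee_pos: [617.4, 202.0, 67.6]
orientation: [2.46, -1.953, -0.001]
ft_force: [0.3, 0.2, -14.0]
width: 13.5

t 13.2 pos [617.36 202.    67.57] xang -76.89650406540294 tilt z [-0. -0. -1.] w 13.494376725794295 F [  0.26   0.23 -14.01] q6 1.640099002159578
tool shift cm [-0.01 -0.07  1.03]
white z [100.59734174 101.06774869 115.94400832 134.78243032 135.56023769
 136.29186648]
face ang 335 -77.46407
```

No slip: the stopper rose with the tool. Pulling clear.

```bash
python3 -m inch '[{"tx":0,"ty":0,"tz":-0.2,"ax":0,"ay":0,"az":0,"jaw":0},{"tx":0,"ty":0,"tz":-0.2,"ax":0,"ay":0,"az":0,"jaw":0},{"tx":0,"ty":0,"tz":-0.2,"ax":0,"ay":0,"az":0,"jaw":0},{"tx":0,"ty":0,"tz":-0.3,"ax":0,"ay":0,"az":0,"jaw":0},{"tx":0,"ty":0,"tz":-0.5,"ax":0,"ay":0,"az":0,"jaw":0},{"tx":0,"ty":0,"tz":-0.8,"ax":0,"ay":0,"az":0,"jaw":0},{"tx":0,"ty":0,"tz":-0.8,"ax":0,"ay":0,"az":0,"jaw":0},{"tx":0,"ty":0,"tz":-0.8,"ax":0,"ay":0,"az":0,"jaw":0},{"tx":0,"ty":0,"tz":-0.5,"ax":0,"ay":0,"az":0,"jaw":0},{"tx":0,"ty":0,"tz":0,"ax":0,"ay":0,"az":0,"jaw":0},{"tx":0,"ty":0,"tz":0,"ax":0,"ay":0,"az":0,"jaw":0}]'; echo; python3 go.py 454.5 176.5 111; python3 st.py
```

```text
t: 14.62
ee_pos: [617.4, 202.1, 110.4]
orientation: [2.46, -1.953, -0.0]
ft_force: [0.4, -0.3, -1.1]
width: 13.6

t 14.625 pos [617.42 202.09 110.4 ] xang -76.90743209103037 tilt z [-0. -0. -1.] w 13.6093146177376 F [ 0.36 -0.31 -1.05] q6 1.6402770089718774
tool shift cm [-1.2  16.45 -0.05]
white z [143.47259622 143.93369226 159.00814106 177.66552361 178.43586126
 179.16566003]
face ang 318 -75.85524
```

The stopper is out and held, its foot at about z=122. Moving over the dish.

```bash
python3 -m inch '[{"tx":-0.1,"ty":1.0,"tz":0,"ax":0,"ay":0,"az":0,"jaw":0},{"tx":-0.1,"ty":1.5,"tz":0,"ax":0,"ay":0,"az":0,"jaw":0},{"tx":-0.1,"ty":2.0,"tz":0,"ax":0,"ay":0,"az":0,"jaw":0},{"tx":-0.2,"ty":2.5,"tz":0,"ax":0,"ay":0,"az":0,"jaw":0},{"tx":-0.2,"ty":2.5,"tz":0,"ax":0,"ay":0,"az":0,"jaw":0},{"tx":-0.2,"ty":2.5,"tz":0,"ax":0,"ay":0,"az":0,"jaw":0},{"tx":-0.1,"ty":2.0,"tz":0,"ax":0,"ay":0,"az":0,"jaw":0},{"tx":-0.1,"ty":1.5,"tz":0,"ax":0,"ay":0,"az":0,"jaw":0},{"tx":-0.1,"ty":0.95,"tz":0,"ax":0,"ay":0,"az":0,"jaw":0},{"tx":0,"ty":0,"tz":0,"ax":0,"ay":0,"az":0,"jaw":0},{"tx":0,"ty":0,"tz":0,"ax":0,"ay":0,"az":0,"jaw":0}]'; echo; python3 go.py 454.5 176.5 -6; python3 st.py
python3 - <<'E'
from h import *
vv,uu=np.mgrid[:384,:512]
for n in ['wrist','scene']:
    C=cal(n); im,d=viewer.get_image(n)
    P=world(C,np.c_[uu.ravel(),vv.ravel()],d.ravel()).reshape(384,512,3)
    h=cv2.cvtColor(im,cv2.COLOR_RGB2HSV); m=(d>0)&(h[...,0]>98)&(h[...,0]<118)&(h[...,1]>90)&(P[...,2]>10)&(P[...,2]<18)&(np.hypot(P[...,0]-454,P[...,1]-176)<70)
    p=P[m]; print(n,len(p),cv2.minEnclosingCircle(p[:,:2].astype(np.float32)) if len(p) else '')
cv2.imwrite('pics/s6.png',cv2.resize(im[120:330,250:450],(600,600))[:,:,::-1])
E
```

```text
t: 16.05
ee_pos: [455.4, 176.8, 110.8]
orientation: [-2.46, 1.953, -0.001]
ft_force: [-0.2, -0.3, 0.2]
width: 13.7

t 16.05 pos [455.42 176.8  110.83] xang -76.9076011162953 tilt z [ 0.  0. -1.] w 13.734560263863543 F [-0.24 -0.34  0.18] q6 1.6882824969160477
tool shift cm [ 0.01  0.11 11.68]
white z [143.95043657 144.44668698 176.4970008  178.53263061 179.08229114
 179.80172349]
face ang 29 -74.88313
wrist 979 ((453.8285217285156, 175.88780212402344), 49.25383377075195)
scene 293 ((453.5002746582031, 175.85035705566406), 50.66189956665039)
```

View pics/s6.png

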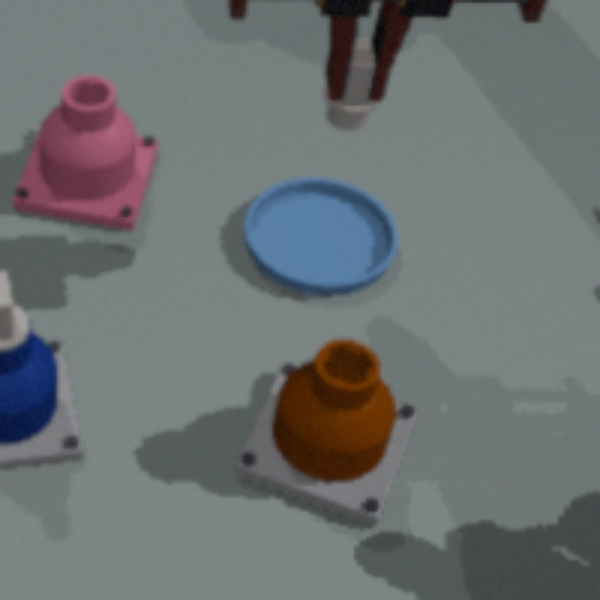

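The amber neck is empty at (347,365); the stopper is upright in the jaws at (350,110), and below it the dish at (320,235) is clear, centred at about (453.7, 175.9). Lowering.

```bash
python3 -m inch '[{"tx":0.05,"ty":0.15,"tz":0.6,"ax":0,"ay":0,"az":0,"jaw":0},{"tx":0,"ty":0,"tz":1.5,"ax":0,"ay":0,"az":0,"jaw":0},{"tx":0,"ty":0,"tz":2,"ax":0,"ay":0,"az":0,"jaw":0},{"tx":0,"ty":0,"tz":2,"ax":0,"ay":0,"az":0,"jaw":0},{"tx":0,"ty":0,"tz":2,"ax":0,"ay":0,"az":0,"jaw":0},{"tx":0,"ty":0,"tz":1.5,"ax":0,"ay":0,"az":0,"jaw":0},{"tx":0,"ty":0,"tz":1,"ax":0,"ay":0,"az":0,"jaw":0},{"tx":0,"ty":0,"tz":0.5,"ax":0,"ay":0,"az":0,"jaw":0},{"tx":0,"ty":0,"tz":0.3,"ax":0,"ay":0,"az":0,"jaw":0},{"tx":0,"ty":0,"tz":0.1,"ax":0,"ay":0,"az":0,"jaw":0},{"tx":0,"ty":0,"tz":0,"ax":0,"ay":0,"az":0,"jaw":0},{"tx":0,"ty":0,"tz":0,"ax":0,"ay":0,"az":0,"jaw":0}]'; echo; python3 go.py 453.7 176 -8; python3 -m inch '[{"tx":0,"ty":0,"tz":0.15,"ax":0,"ay":0,"az":0,"jaw":0},{"tx":0,"ty":0,"tz":0,"ax":0,"ay":0,"az":0,"jaw":0}]'; python3 -m inch '[{"tx":0,"ty":0,"tz":0.1,"ax":0,"ay":0,"az":0,"jaw":0},{"tx":0,"ty":0,"tz":0,"ax":0,"ay":0,"az":0,"jaw":0}]'
```

```text
t: 17.7
ee_pos: [453.6, 175.8, -4.0]
orientation: [-2.46, 1.953, -0.0]
ft_force: [-1.7, -0.3, -1.1]
width: 13.8

t 17.7 pos [453.59 175.83  -4.05] xang -76.90546808405348 tilt z [ 0.  0. -1.] w 13.812841243338706 F [-1.69 -0.34 -1.11] q6 1.6876242205668983
tool shift cm [-0.01 -0.01  0.4 ]
t: 17.95
ee_pos: [453.3, 175.7, -5.9]
orientation: [2.46, -1.954, -0.0]
ft_force: [-0.5, 0.2, -0.4]
width: 13.5
t: 18.2
ee_pos: [453.3, 175.7, -6.9]
orientation: [2.46, -1.954, -0.0]
ft_force: [0.6, -0.6, -1.1]
width: 13.9
```

```bash
python3 -m inch '[{"tx":0,"ty":0,"tz":0.05,"ax":0,"ay":0,"az":0,"jaw":0},{"tx":0,"ty":0,"tz":0,"ax":0,"ay":0,"az":0,"jaw":0}]'; python3 -m inch '[{"tx":0,"ty":0,"tz":0.05,"ax":0,"ay":0,"az":0,"jaw":0},{"tx":0,"ty":0,"tz":0,"ax":0,"ay":0,"az":0,"jaw":0}]';python3 -m inch '[{"tx":0,"ty":0,"tz":0.05,"ax":0,"ay":0,"az":0,"jaw":0},{"tx":0,"ty":0,"tz":0,"ax":0,"ay":0,"az":0,"jaw":0}]'; python3 st.py
```

```text
t: 18.45
ee_pos: [453.3, 175.7, -7.4]
orientation: [2.46, -1.954, -0.0]
ft_force: [-0.4, 0.4, -0.5]
width: 14.0
t: 18.7
ee_pos: [453.3, 175.7, -7.9]
orientation: [2.46, -1.954, -0.0]
ft_force: [-1.1, 0.6, -1.5]
width: 13.7
t: 18.95
ee_pos: [453.4, 175.7, -8.4]
orientation: [2.46, -1.954, -0.0]
ft_force: [-0.6, -0.9, -1.3]
width: 14.0
white z [24.77331341 25.24876285 39.7994232  59.04534128 59.77651823 60.51390094]
face ang 262 -77.450676
```

```bash
python3 -m inch '[{"tx":0,"ty":0,"tz":0.05,"ax":0,"ay":0,"az":0,"jaw":0},{"tx":0,"ty":0,"tz":0,"ax":0,"ay":0,"az":0,"jaw":0}]'; python3 -m inch '[{"tx":0,"ty":0,"tz":0.05,"ax":0,"ay":0,"az":0,"jaw":0},{"tx":0,"ty":0,"tz":0,"ax":0,"ay":0,"az":0,"jaw":0}]'
```

```text
t: 19.25
ee_pos: [453.4, 175.8, -8.5]
orientation: [-2.46, 1.954, -0.0]
ft_force: [-1.2, -0.1, 4.1]
width: 13.8
t: 19.5
ee_pos: [453.4, 175.8, -8.5]
orientation: [-2.46, 1.954, -0.0]
ft_force: [-2.8, -1.0, 12.2]
width: 14.0
```

Contact with the floor at 12 N. I ease back, open, and rise.

```bash
python3 -m inch '[{"tx":0,"ty":0,"tz":-0.06,"ax":0,"ay":0,"az":0,"jaw":0},{"tx":0,"ty":0,"tz":0,"ax":0,"ay":0,"az":0,"jaw":0},{"tx":0,"ty":0,"tz":0,"ax":0,"ay":0,"az":0,"jaw":0.3},{"tx":0,"ty":0,"tz":0,"ax":0,"ay":0,"az":0,"jaw":0.6},{"tx":0,"ty":0,"tz":0,"ax":0,"ay":0,"az":0,"jaw":0.8},{"tx":0,"ty":0,"tz":0,"ax":0,"ay":0,"az":0,"jaw":0.8},{"tx":0,"ty":0,"tz":0,"ax":0,"ay":0,"az":0,"jaw":0.8},{"tx":0,"ty":0,"tz":0,"ax":0,"ay":0,"az":0,"jaw":0.8},{"tx":0,"ty":0,"tz":0,"ax":0,"ay":0,"az":0,"jaw":0.8}]'
python3 -m inch '[{"tx":0,"ty":0,"tz":-1,"ax":0,"ay":0,"az":0,"jaw":0.8},{"tx":0,"ty":0,"tz":-2,"ax":0,"ay":0,"az":0,"jaw":0.8},{"tx":0,"ty":0,"tz":-2,"ax":0,"ay":0,"az":0,"jaw":0.8},{"tx":0,"ty":0,"tz":-2,"ax":0,"ay":0,"az":0,"jaw":0.8},{"tx":0,"ty":0,"tz":-2,"ax":0,"ay":0,"az":0,"jaw":0.8},{"tx":0,"ty":0,"tz":-2,"ax":0,"ay":0,"az":0,"jaw":0.8},{"tx":0,"ty":0,"tz":0,"ax":0,"ay":0,"az":0,"jaw":0.8},{"tx":0,"ty":0,"tz":0,"ax":0,"ay":0,"az":0,"jaw":0.8}]'
python3 - <<'E'
from h import *
vv,uu=np.mgrid[:384,:512]
for n in ['wrist','scene']:
    C=cal(n); im,d=viewer.get_image(n)
    P=world(C,np.c_[uu.ravel(),vv.ravel()],d.ravel()).reshape(384,512,3)
    sat=im.max(2).astype(int)-im.min(2)
    m=(d>0)&(np.hypot(P[...,0]-454,P[...,1]-176)<45)&(P[...,2]>56)&(P[...,2]<66)&(sat<40)
    p=P[m]; print(n,len(p),np.median(p,0),cv2.minAreaRect(p[:,:2].astype(np.float32)) if len(p)>5 else '')
    cv2.imwrite(f'pics/{n}7.png',im[:,:,::-1])
a=cv2.imread('pics/scene7.png')[110:260,270:430]; b=cv2.imread('pics/wrist7.png')
cv2.imwrite('pics/f.png',np.hstack([cv2.resize(a,(400,375)),cv2.resize(b,(400,375))]))
E
```

```text
t: 20.62
ee_pos: [453.4, 175.7, -8.7]
orientation: [-2.46, 1.954, -0.0]
ft_force: [1.4, -0.0, 0.1]
width: 70.0
t: 21.62
ee_pos: [453.1, 175.7, 101.1]
orientation: [2.46, -1.954, -0.0]
ft_force: [0.3, -0.6, -0.0]
width: 70.2
wrist 537 [455.00051317 175.81817809  59.34128313] ((453.8952331542969, 175.6807098388672), (26.524307250976562, 13.882073402404785), 12.729387283325195)
scene 88 [453.58747239 176.85731141  59.6340864 ] ((453.1740417480469, 176.75181579589844), (29.465513229370117, 14.257434844970703), 12.544657707214355)
```

View pics/f.png

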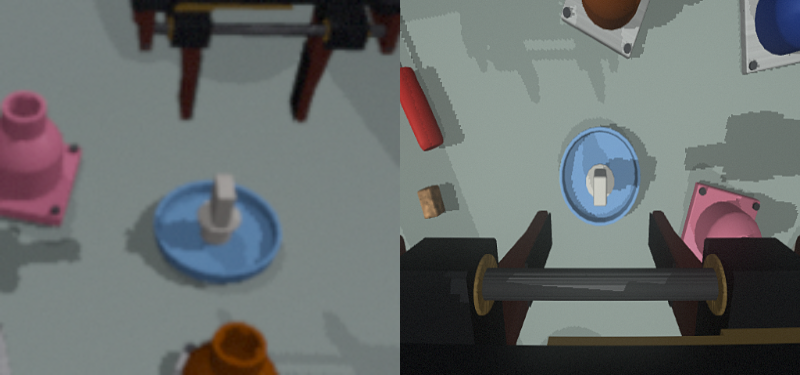

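The stopper stands upright at the dish's centre, (220,210) in the scene crop. Its tab top is at about 59.5 (60 expected), and the gripper is clear above it. Handing in.

```bash
python3 -c "from workcell import ctrl; print(ctrl.close_job())"
```

```text
the job is handed in; nothing more can be done
None
```

The stopper is out of the amber bottle and standing upright in the light blue dish, and the job is handed in; no verdict was reported. I gripped the tab, twisted the stopper about 22° anticlockwise and then to about 22° clockwise of its start, drawing it up about 7 mm as it turned. I then pulled it straight out, lowered it until the force showed floor contact (12 N, eased back before opening), let go and rose clear.

- **Last checks:** the tab top is at about 59.5 mm where 60 is expected. The stopper stands within about 1 mm of the dish's centre and looks upright in the picture, and the gripper is about 70 mm above it, touching nothing. The job finished at about 22 s of the 56 s allowed.
- **Failed first attempt:** the first grip closed on air just above the tab and disturbed nothing. All three cameras showed the fingertips about 38 mm short of the reported TCP, which disagrees with the tool description. I corrected for that by vision and the second grip held.

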